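# Grease the vacuum pump and click its torque knob over

## Task

Service the vacuum pump: take the yellow-handled brush, dip its bristle tip into the blue grease pot, dab it squarely on the pump's brass grease point so that it touches, and stand the brush upright back in its steel tray. Then turn the pump's red torque knob clockwise until it clicks past its detent and stays there. Leave the pot and everything else on the bench standing where it is.

Things in the scene. Friction and masses are not known exactly. Their poses are not given: they have to be found in the camera images.
- brush: Stubby grease brush standing upright on its bristles in the tray, 130 mm tall, 90 g. Origin at the centre of the bristle underside (the tip), z up along the handle. Dark round bristles 34 mm across from 0 to 36 mm, steel ferrule 37 mm across up to 52 mm, yellow round plastic handle 20 to 26 mm across from 52 to 130 mm (23 mm across from 95 to 126 mm).
- brush_tip (a point): Centre of the flat bristle underside of the brush; this is the end that is dipped and dabbed.
- brush_grip (a point): Point on the brush's axis 97 mm above the bristle underside, where the 23 mm handle is well gripped from above.
- tray: Low open steel tray, 140 mm (its x) by 120 mm (its y), 18 mm high, walls and floor 4 mm thick, fixed to the bench. Origin at the centre of its underside. Left or right of the pump, the pot being on the other side.
- pot: Open round blue ceramic grease pot standing loose on the bench, 92 mm across the rim, 58 mm high, wall 4 mm, inner floor 6 mm above the bench, 400 g. Origin at the centre of its underside. Left or right of the pump.
- pump: Bench vacuum pump, fixed: black finned motor housing 240 mm (its x) by 130 mm (its y), flat top at 110 mm, front with green switch at its -x; light grey hexagonal head 132 mm across, 110 to 150 mm high, centred 50 mm to +x of the origin, carries the knob. Lower down, a silencer sticks out 40 mm at +y and a gauge 60 mm at +x. Origin at the centre of its underside.
- grease_point_top (a point): Centre of the top of the brass grease point, a flat round brass disc 44 mm across and 12 mm thick on the motor housing in front of the head, its top 122 mm above the bench.
- knob_grip (a point): Point on the knob's upright axis at the height to grip, 182 mm above the bench; it turns with the knob, x axis along the bar. The grip is a red bar 66 mm long, 14 mm thick, from 158 to 194 mm above the bench, with a white line at its +x end, on a black disc 72 mm across (top at 158 mm).
- knob (a joint): Turn of the torque knob in rad, 0 at the start, growing clockwise seen from above, stop at 1.3. A sprung over-centre detent must be overcome: about 0.2 N m against the turn up to half-way (0.65 rad). Let go short of it, the knob springs back to 0; past it, it snaps on to 1.3 and stays.
- bottle_a: White square reagent bottle with green cap, 78 by 78 by 173 mm, left of the pump. Bystander. Origin at its underside.
- bottle_b: Another such bottle, behind the pump. Bystander.
- bottle_c: White round jar, 70 mm across, 150 mm high, behind the pump. Bystander.
- bottle_d: Amber jar with black cap, 72 mm across, 160 mm high, right of the pump. Bystander.
- jar: Small white jar with green cap, 56 mm across, 70 mm high, in front of the pump. Bystander.
- screwdriver: Blue screwdriver, 190 mm long, lying in front of the pump. Bystander.
- grease_point: The brass grease point itself, fixed on the pump; origin at the centre of its underside, 12 mm below grease_point_top.
Mind the look-alikes: they are no part of the job. Of the things that look like the pot, take the one that is farthest to the robot's left at the start.

How it is judged (in metres and radians):
On the way, in this order (a step that is already met when the one before it is completed fails the run):
1. the brush tip is dipped into the grease pot, at least 18 mm below the rim (z of brush_tip in the frame of pot below 0.04 m and horizontal distance between brush_tip and pot below 0.035 m), for 0.1 s.
2. the brush tip is dabbed on the brass grease point: its centre within 15 mm of the point's centre, upright and touching (horizontal distance between brush_tip and grease_point_top below 0.015 m and contact force between brush and grease_point above 0.2 N and angle between brush's own z axis and vertical below 0.5 rad), for 0.05 s.
3. the brush stands upright in its tray, let go (x of brush_tip in the frame of tray between -0.055 and 0.055 m and y of brush_tip in the frame of tray between -0.045 and 0.045 m and z of brush_tip in the frame of tray below 0.01 m and angle between brush's own z axis and vertical below 0.15 rad and linear speed of brush below 0.03 m/s and contact force between the fingers and brush below 0.05 N), for 0.2 s.
4. the knob is past its detent (over 1.1 rad) (value of joint knob above 1.1 rad), for 0.2 s.
At the end, for the whole second after the job is handed in: The brush stands upright (within 0.15 rad), at rest and released, on the tray's floor; the knob rests past its detent, over 1.1 rad; the pot stands upright within 30 mm of where it was (all of step 3 and value of joint knob above 1.1 rad and velocity of joint knob between -0.1 and 0.1 rad/s and angle between pot's own z axis and vertical below 0.1 rad and distance of pot from where it was at the start of the episode below 0.03 m); the robot touches nothing.
It fails at once if the pot is shoved more than 30 mm or tipped (distance of pot from where it was at the start of the episode above 0.03 m or angle between pot's own z axis and vertical above 0.35 rad).
It fails at once if a bystander is shoved more than 30 mm or knocked over (distance of any of bottle_a, bottle_b, bottle_c, bottle_d, jar, screwdriver from where it was at the start of the episode above 0.03 m or angle between any of bottle_a, bottle_b, bottle_c, bottle_d, jar's own z axis and vertical above 0.35 rad).
It also fails if it takes over 67 s, if anything falls off the work surface, if the arm or the gripper's body presses on something with over 40 N, if the wrist force passes 120 N, or if a joint passes its speed limit or range.

## Robot

A 6-joint arm with a two-finger parallel gripper is mounted at the origin on the work surface. World frame = base frame: x ahead of the robot, y to its left, z up, the work surface at z = 0. Lengths are in mm, angles in rad, forces in N, time in s.
With the tool pointing down it reaches from about 350 to 725 mm from the base axis. Payload 6 kg.
Tool frame: the origin (TCP) lies on the centre line of the jaws, within the pads' length; the fingertips stand 17 mm ahead of it and the grasp point (between the pads) lies 2 mm behind it; z points along the fingers, y is the line along which they close (so a half turn about z gives the same grasp; the last joint's range is limited). The gripper opens to 85 mm and grips with 20 to 120 N. Pads are 22 mm wide; open, the fingers measure 114 mm over their backs; the gripper's body (76 mm by 85 mm) begins 54 mm behind the grasp point. The pads swing forward as they close: fully open they stand 13 mm farther back than shut.
Start: joints at [1.554, 0.04, 0.085, 0, -1.615, -0.334], TCP at [206.163, 563.447, 248.261] pointing down, gripper open.
Joint ranges: [-2.56, 2.56], [-1.29, 2.01], [-1.08, 1.49], [-3.29, 1.98], [-2.81, -0.18], [-2.99, 2.99]. Speed limits (rad/s): [2.57, 2.57, 3.01, 3.14, 3.14, 3.14].

## Interface

Orientations are given as a unit quaternion [w, x, y, z].
In Python, from station import robot gives the robot as it stands.
- The arm moves only by the tool jog_arm, never from a script. Its argument "plan" is a list of rows, each a list of 3 entries, a list of its own where there are three numbers: the finger opening in mm, from 0 to 85.4, then the shift along the tool's x, y, z in mm, then the turn, a rotation vector about the tool's x, y, z in degrees. A call has 1 to 5 rows; each row is the pose to reach, as a shift and turn from the pose commanded when the call began, along the tool's axes at that moment; what a row does not reach only later rows make up. A row lasts 1/12 s, in which the tool goes at most 41.7 mm and 7.16 degrees, less where a joint would pass 70% of its speed; a pose out of reach is approached as far as the arm can. A call with a gripper value outside its range is refused whole. The fingers move at their own pace and stop on an object; "force" is the grip in N (left out, the last holds). Time passes only in rows, so rows that repeat a pose let the fingers close. It gives the time, the measured TCP pose, the force, the opening and the grip force at its end, in the units of the state.
- robot.sense(): the state, without advancing time (a new reading comes with each control period).
- robot.capture(name): name is "side" or "top" or "wrist"; returns (picture, depth): 420x560x3 uint8, red, green, blue; 420x560 float32, mm along the optical axis (not along the pixel's ray), 0 where there is no reading.
- robot.calibration(name): a dict with "camera_matrix" (3x3 intrinsics, pixels), "dist" ([k1, k2, p1, p2, k3] as OpenCV has them; the pictures are not rectified), "eye" and "orientation" of the camera in the world. Camera axes: x right, y down, z forward; pixel columns grow to the right and rows downward; lengths in mm; the calibration is good to about 2 mm. A picture is of the moment at which its call begins: read the wrist's pose just before it. calibration takes no time and is no camera call; for the wrist camera it gives the pose at the moment of the call.
- robot.close_job(): hands the job in; it is judged then, once.
Trained networks look in the newest picture that a camera, given by its name, has taken for a name from the list of things; names that differ only in an ending like _2 or _b are one class to them, and where a whole thing is asked for, a point or a joint stands for the part that bears it (a point fixed in the world has none). Each returns a list of dicts, best first, with "score" (0 to 1); they miss things now and then, are a little off and sometimes report something else, mostly with a low value. They report only what shows in the picture. A call takes as long as a camera call. They do not tell look-alikes from the thing itself.
- robot.find_in(camera, query): "pixel" ([column, row] in pixels, amid what is visible of it).
The state is a dict: "time_s": time; "joint_positions": joint angles; "joint_vel": joint speeds; "joint_efforts": joint torques, N m; "position": TCP position; "tool_rot": TCP orientation; "ft_force": force on the tool from outside, world axes, zero at the start; "torque": the same for the moment, N m; "grip_width": opening from 0.0 (shut) to 1.0 (fully open); "gripper_force": force on a finger pad.
Only numpy, scipy, OpenCV 4.12 (cv2) and the standard library are available. Lean on these libraries where they do the work, as an engineer would, in place of code of your own. Each camera call takes 0.05 s, during which the arm holds its last target. There are 200 camera calls.

## Working session

There is one attempt and no reset: what is moved stays moved. The work goes in short steps, Python scripts to look and compute and a tool call to move; the robot and the scene stay as the last step left them, time stands still between calls to the robot, and variables do not carry over. Pictures are saved under pics/ and viewed, at most 10 in all, crops included, and the job is handed in when it is done.

Besides the shell and the picture viewer there is one more tool, called after "Call:" as name(argument=value, ...), one argument or row to a line, values as JSON. jog_arm: Moves the arm, as the interface text tells. Its arguments: {"type":"object","properties":{"plan":{"type":"array"},"force":{"type":"number"}},"required":["plan"]}

```bash
mkdir -p pics; ls; cat > h.py <<'E'
import numpy as np, cv2
from scipy.spatial.transform import Rotation as R
from station import robot
def rot(q): return R.from_quat([q[1],q[2],q[3],q[0]]).as_matrix()
def save(img,n): cv2.imwrite('pics/'+n,cv2.cvtColor(img,cv2.COLOR_RGB2BGR))
def cloud(d,c):
    K=np.array(c['camera_matrix']);D=np.array(c['dist'],float)
    h,w=d.shape;u,v=np.meshgrid(np.arange(w),np.arange(h))
    p=cv2.undistortPoints(np.stack([u,v],-1).reshape(-1,1,2).astype(float),K,D).reshape(h,w,2)
    P=np.dstack([p,np.ones((h,w))])*d[...,None]
    return P@rot(c['orientation']).T+np.array(c['eye'])
E
python3 - <<'E'
from h import *
print(robot.sense())
for n in ('top','side'):
    c=robot.calibration(n);im,d=robot.capture(n);save(im,n+'0.png');np.save(n+'0.npy',cloud(d,c).astype(np.float32));np.save(n+'0im.npy',im)
    print(n,c)
    P=cloud(d,c)
    for q in ('brush','pot','tray','pump','grease_point','knob_grip','bottle_a','bottle_c','bottle_d','jar','screwdriver'):
        for r in robot.find_in(n,q)[:4]:
            u,v=np.round(r['pixel']).astype(int); print(q,round(r['score'],2),u,v,P[v,u].round())
E
```

```text
pics
{'time_s': 0.0, 'joint_positions': array([ 1.55367558e+00,  4.07903275e-02,  8.38055079e-02, -4.68556378e-04,
       -1.61553738e+00, -3.33664877e-01]), 'joint_vel': array([ 0.00192902, -0.00131747,  0.00148589, -0.00072191,  0.00185125,
       -0.00017879]), 'joint_efforts': array([ 1.85165896e-05, -3.68208289e+01,  3.47414231e+01,  6.93221748e+00,
       -5.47728079e-03,  1.74562837e-05]), 'position': array([206.01752301, 563.18777904, 247.28715702]), 'tool_rot': array([ 8.89041154e-04,  9.84659470e-01, -1.74484750e-01, -9.51179196e-05]), 'ft_force': array([ 0.29414814, -0.59884444,  0.77267076]), 'torque': array([-0.03654527,  0.01163218,  0.03222979]), 'gripper_force': 0.0, 'grip_width': 0.9954980845312403}
top {'camera_matrix': array([[511.930168  ,   0.        , 278.14936858],
       [  0.        , 511.930168  , 207.06798984],
       [  0.        ,   0.        ,   1.        ]]), 'dist': array([-0.08330962,  0.        ,  0.        ,  0.        ,  0.        ]), 'eye': array([ 287.74058748,  -13.96282874, 1619.13200908]), 'orientation': array([-0.0800925 ,  0.73310314, -0.671
[... 1675 characters left out ...]
 67. 122.]
knob_grip 0.71 209 279 [ 374. -171.   62.]
knob_grip 0.58 263 120 [586. 446. 115.]
bottle_a 0.98 318 160 [747. 205. 133.]
bottle_a 0.91 351 282 [ 762. -259.  125.]
bottle_a 0.85 263 120 [586. 446. 115.]
bottle_a 0.75 296 370 [ 578. -497.  161.]
bottle_c 0.98 318 160 [747. 205. 133.]
bottle_c 0.91 351 282 [ 762. -259.  125.]
bottle_c 0.85 263 120 [586. 446. 115.]
bottle_c 0.75 296 370 [ 578. -497.  161.]
bottle_d 0.98 318 160 [747. 205. 133.]
bottle_d 0.91 351 282 [ 762. -259.  125.]
bottle_d 0.85 263 120 [586. 446. 115.]
bottle_d 0.75 296 370 [ 578. -497.  161.]
jar 0.86 207 276 [ 370. -170.   77.]
screwdriver 0.81 212 203 [386. 149.  23.]
screwdriver 0.64 277 194 [592.  36. 173.]
```

View pics/top0.png

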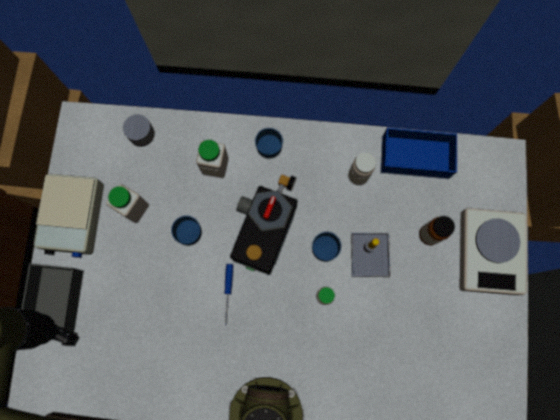

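View pics/side0.png

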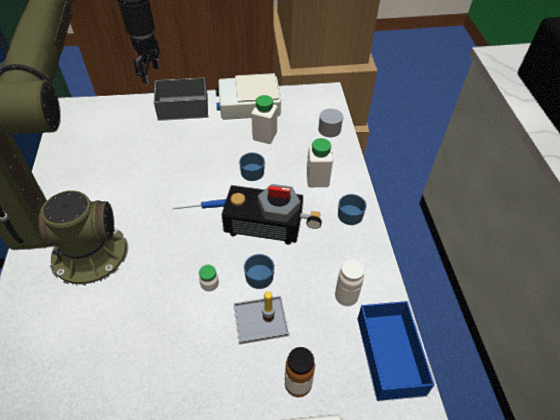

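```bash
python3 - <<'E'
from h import *
from scipy.optimize import least_squares
for n in ('top','side'):
    P=np.load(n+'0.npy');im=np.load(n+'0im.npy');hsv=cv2.cvtColor(im,cv2.COLOR_RGB2HSV)
    H,S,V=[hsv[...,i].astype(int) for i in range(3)]
    x,y,z=P[...,0],P[...,1],P[...,2]
    def rep(name,m):
        q=P[m]; 
        if len(q)<3: print(n,name,len(q));return
        mr=cv2.minAreaRect(q[:,:2].astype(np.float32))
        print(n,name,len(q),'med',np.median(q,0).round(1),'mid',((q.min(0)+q.max(0))/2).round(1),'z95',np.percentile(q[:,2],95).round(),'rect',np.round(mr[0],1),np.round(mr[1],1),round(mr[2],1))
    near=lambda cx,cy,r:(np.hypot(x-cx,y-cy)<r)
    rep('brush yellow',near(535,-280,60)&(H>18)&(H<35)&(S>120)&(z>40))
    rep('brush top',near(535,-280,60)&(H>18)&(H<35)&(S>120)&(z>118))
    rep('tray',near(510,-281,110)&(z>10)&(z<26))
    for c in ((530,325),(525,-140),(853,77)):
        rep('pot rim',near(*c,65)&(z>48)&(z<66))
    rep('knob red',near(590,36,60)&((H<8)|(H>172))&(S>130)&(z>180))
    rep('head',near(590,36,90)&(z>140)&(z<155)&(S<60)&(V>100))
    rep('housing',near(550,45,150)&(z>104)&(z<114))
    rep('brass',near(475,85,40)&(z>115)&(z<128)&(S>60))
    rep('white',near(590,36,42)&(S<50)&(V>180)&(z>185))
E
```

```text
top brush yellow 64 med [ 531.7 -274.   131.8] mid [ 535.2 -274.6  102.2] z95 138.0 rect [ 534.  -275.5] [19.2 18.9] 38.8
top brush top 43 med [ 533.8 -275.1  133.4] mid [ 535.2 -274.6  131.1] z95 140.0 rect [ 534.3 -275.3] [18.6 18.9] 38.8
top tray 393 med [ 510.  -282.1   15.5] mid [ 512.5 -273.1   18. ] z95 23.0 rect [ 507.2 -277.6] [170.1 185.8] 30.8
top pot rim 114 med [535.4 314.7  57.3] mid [533.6 304.5  56.5] z95 64.0 rect [532.7 305.6] [86.7 76.8] 5.2
top pot rim 144 med [ 529.5 -144.9   57.1] mid [ 521.  -140.6   56.4] z95 63.0 rect [ 521.2 -141. ] [89.7 87.1] 85.1
top pot rim 157 med [852.7  69.5  55.9] mid [843.8  67.3  56.7] z95 64.0 rect [843.4  67.3] [90.4 91.4] 71.5
top knob red 100 med [591.   41.7 193.6] mid [595.6  40.1 191.7] z95 198.0 rect [596.2  40.4] [14.3 63.6] 74.2
top head 0
top housing 1568 med [508.7  59.9 109.6] mid [556.6  54.  109. ] z95 113.0 rect [567.4  53.7] [139.7 268.5] 73.9
top brass 169 med [472.9  75.5 121.8] mid [469.4  85.3 121.6] z95 127.0 rect [467.3  82. ] [47.7 74.3] 25.8
top white 0
side brush yellow 131 med [ 533.2 -285.4  109. ] mid [
[... 398 characters left out ...]
90.5 80.1] 11.6
side pot rim 217 med [ 518.2 -137.4   56.3] mid [ 521.  -141.7   56.2] z95 62.0 rect [ 520.2 -142.2] [91.3 88.8] 84.1
side pot rim 191 med [846.2  64.9  55.4] mid [843.8  69.   55.8] z95 61.0 rect [844.4  67.1] [95.7 87.9] 78.6
side knob red 106 med [593.8  36.3 190.9] mid [597.6  39.2 190.3] z95 196.0 rect [598.3  38.5] [19.5 61.7] 72.9
side head 467 med [597.   19.4 150.5] mid [598.2  39.3 148.1] z95 154.0 rect [597.7  39.3] [115.6 124. ] 6.3
side housing 1212 med [510.2  40.3 110.1] mid [555.7  52.2 109. ] z95 113.0 rect [565.8  49.4] [135.6 270.4] 74.1
side brass 133 med [474.3  73.7 122.1] mid [471.6  78.7 121.5] z95 126.0 rect [474.2  76.6] [42.9 46.1] 22.9
side white 2
```

The top view shows the brush in the tray at (374,243), the pump's brass disc at (254,253) and the red bar at (269,208). Three blue pots are at (186,230), (326,246) and (268,142). The side view agrees, and the leftmost pot is the one near world (533,305). I'll straighten the tool yaw and move towards the brush.

Call:
jog_arm(
  plan=[
    [85,[36,40,0],[0,0,-6.7]],
    [85,[72,80,0],[0,0,-13.4]],
    [85,[108,120,0],[0,0,-20.1]],
    [85,[108,120,0],[0,0,-20.1]],
    [85,[108,120,0],[0,0,-20.1]],
  ],
)

```text
time_s: 1.62
position: [268.2, 409.8, 250.2]
tool_rot: [-0.001, 1.0, -0.001, 0.001]
ft_force: [-0.1, 1.7, 0.5]
grip_width: 0.999
gripper_force: 0.0
```

Call:
jog_arm(
  plan=[
    [85,[13,34,0],[0,0,0]],
    [85,[26,68,0],[0,0,0]],
    [85,[40,103,0],[0,0,0]],
    [85,[54,138,0],[0,0,0]],
    [85,[67,172,0],[0,0,0]],
  ],
)

```text
time_s: 2.03
position: [333.6, 240.0, 248.7]
tool_rot: [-0.0, 1.0, 0.0, 0.0]
ft_force: [1.5, 1.3, -0.1]
grip_width: 0.994
gripper_force: 0.0
```

Call:
jog_arm(
  plan=[
    [85,[13,34,0],[0,0,0]],
    [85,[26,68,0],[0,0,0]],
    [85,[40,103,0],[0,0,0]],
    [85,[54,138,0],[0,0,0]],
    [85,[67,172,0],[0,0,0]],
  ],
)

```text
time_s: 2.45
position: [400.6, 67.8, 248.8]
tool_rot: [-0.0, 1.0, 0.0, 0.001]
ft_force: [1.1, 0.5, 0.3]
grip_width: 0.996
gripper_force: 0.0
```

Call:
jog_arm(
  plan=[
    [85,[13,34,0],[0,0,0]],
    [85,[26,68,0],[0,0,0]],
    [85,[40,103,0],[0,0,0]],
    [85,[54,138,0],[0,0,0]],
    [85,[67,173,0],[0,0,0]],
  ],
)

```text
time_s: 2.87
position: [467.7, -105.4, 248.6]
tool_rot: [-0.0, 1.0, -0.0, 0.0]
ft_force: [1.8, 1.2, 0.2]
grip_width: 0.995
gripper_force: 0.0
```

Call:
jog_arm(
  plan=[
    [85,[13,34,0],[0,0,0]],
    [85,[26,68,0],[0,0,0]],
    [85,[40,103,0],[0,0,0]],
    [85,[54,138,0],[0,0,0]],
    [85,[66,173,0],[0,0,0]],
  ],
)

```text
time_s: 3.28
position: [533.9, -278.4, 248.1]
tool_rot: [0.0, 1.0, -0.0, 0.0]
ft_force: [0.4, 0.5, 0.8]
grip_width: 0.998
gripper_force: 0.0
```

```bash
python3 - <<'E'
from h import *
s=robot.sense();print(s['position'],s['tool_rot'])
n='wrist';c=robot.calibration(n);im,d=robot.capture(n);save(im,'w1.png');P=cloud(d,c)
print(c['eye'],[(r['score'],r['pixel']) for r in robot.find_in(n,'brush')])
hsv=cv2.cvtColor(im,cv2.COLOR_RGB2HSV);H,S,V=[hsv[...,i].astype(int) for i in range(3)]
x,y,z=P[...,0],P[...,1],P[...,2]
for lo in (60,115,124):
    m=(np.hypot(x-534,y+278)<50)&(H>18)&(H<35)&(S>110)&(z>lo)&(z<150)
    q=P[m];
    if len(q): print(lo,len(q),np.median(q,0),(q.min(0)+q.max(0))/2,np.ptp(q,axis=0))
m=(np.hypot(x-520,y+278)<130)&(z>12)&(z<24);q=P[m]
if len(q): print(cv2.minAreaRect(q[:,:2].astype(np.float32)))
E
```

```text
[ 533.8644867  -278.36938083  248.12093415] [ 4.16066479e-05  9.99999979e-01 -1.96153598e-04  4.34454431e-05]
[ 611.42603113 -277.66888959  375.06919178] [(0.64, [279.0, 191.5])]
60 764 [ 540.75617552 -277.55485298  132.68809094] [ 535.6470158  -277.54625134   99.16837611] [21.07806099 21.03896655 75.61010863]
115 536 [ 537.83948744 -277.55698501  134.28601914] [ 535.41193615 -277.54625134  126.27526207] [20.60790168 21.03896655 21.3963367 ]
124 489 [ 536.91578538 -277.55719701  134.47258562] [ 535.39245328 -277.54625134  130.59637228] [20.56893596 21.03896655 12.75411628]
((508.9107360839844, -248.37533569335938), (140.6842498779297, 192.85369873046875), 4.300296783447266)
```

View pics/w1.png

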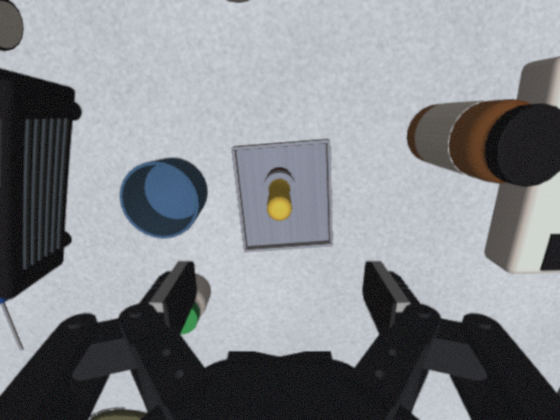

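The wrist picture shows the brush upright in the tray, its handle top at (279,207), between the open fingers. The decoy pot (165,200) is to the left, clear of the descent. I'll go down and grip.

Call:
jog_arm(
  plan=[
    [60,[1,0,35],[0,0,0]],
    [60,[1,0,70],[0,0,0]],
    [60,[1,0,105],[0,0,0]],
    [60,[1,0,135],[0,0,0]],
    [60,[1,0,149],[0,0,0]],
  ],
  force=50,
)

```text
time_s: 3.8
position: [532.3, -275.2, 94.2]
tool_rot: [-0.001, 1.0, -0.0, -0.003]
ft_force: [-1.5, 0.5, -1.1]
grip_width: 0.706
gripper_force: 0.0
```

Call:
jog_arm(
  plan=[
    [10,[0,0,0],[0,0,0]],
    [10,[0,0,0],[0,0,0]],
    [10,[0,0,0],[0,0,0]],
    [10,[0,0,0],[0,0,0]],
    [10,[0,0,0],[0,0,0]],
  ],
  force=50,
)

```text
time_s: 4.22
position: [535.4, -276.7, 101.7]
tool_rot: [0.001, 1.0, 0.0, 0.002]
ft_force: [0.2, 0.0, 2.5]
grip_width: 0.254
gripper_force: 49.1
```

Call:
jog_arm(
  plan=[
    [10,[0,0,0],[0,0,0]],
    [10,[0,0,0],[0,0,0]],
    [10,[0,0,0],[0,0,0]],
  ],
  force=50,
)

```text
time_s: 4.47
position: [535.4, -276.8, 101.7]
tool_rot: [0.001, 1.0, 0.0, 0.002]
ft_force: [0.1, 0.6, 6.1]
grip_width: 0.254
gripper_force: 49.3
```

Gripped at about 22 mm. I'll lift clear of the knob and carry the brush left over the pump.

Call:
jog_arm(
  plan=[
    [10,[0,0,-15],[0,0,0]],
    [10,[0,0,-50],[0,0,0]],
    [10,[0,0,-90],[0,0,0]],
    [10,[0,0,-130],[0,0,0]],
    [10,[0,0,-170],[0,0,0]],
  ],
)

```text
time_s: 4.88
position: [533.8, -276.2, 271.0]
tool_rot: [-0.0, 1.0, 0.0, -0.0]
ft_force: [1.2, 0.3, -0.8]
grip_width: 0.258
gripper_force: 49.1
```

Call:
jog_arm(
  plan=[
    [10,[0,-10,-40],[0,0,0]],
    [10,[-10,-45,-45],[0,0,0]],
    [10,[-20,-80,-45],[0,0,0]],
    [10,[-30,-115,-45],[0,0,0]],
    [10,[-40,-150,-45],[0,0,0]],
  ],
)

```text
time_s: 5.3
position: [493.6, -125.0, 314.1]
tool_rot: [-0.0, 1.0, -0.0, -0.0]
ft_force: [1.4, 0.9, -1.1]
grip_width: 0.254
gripper_force: 49.2
```

Call:
jog_arm(
  plan=[
    [10,[-10,-35,0],[0,0,0]],
    [10,[-20,-70,0],[0,0,0]],
    [10,[-20,-108,0],[0,0,0]],
    [10,[-20,-146,0],[0,0,0]],
    [10,[-20,-184,0],[0,0,0]],
  ],
)

```text
time_s: 5.72
position: [473.6, 59.4, 314.7]
tool_rot: [-0.0, 1.0, 0.0, 0.0]
ft_force: [1.2, -0.3, -1.0]
grip_width: 0.25
gripper_force: 49.1
```

Call:
jog_arm(
  plan=[
    [10,[10,-35,0],[0,0,0]],
    [10,[20,-70,0],[0,0,0]],
    [10,[30,-105,0],[0,0,0]],
    [10,[40,-140,0],[0,0,0]],
    [10,[50,-170,0],[0,0,0]],
  ],
)

```text
time_s: 6.13
position: [524.2, 230.0, 313.9]
tool_rot: [-0.0, 1.0, 0.001, -0.0]
ft_force: [0.2, -1.3, -1.9]
grip_width: 0.255
gripper_force: 49.2
```

```bash
python3 - <<'E'
from h import *
s=robot.sense();print(s['position'],s['tool_rot'],s['grip_width'],s['gripper_force'])
for n in ('wrist','top','side'):
    c=robot.calibration(n);im,d=robot.capture(n);P=cloud(d,c)
    if n=='wrist': save(im,'w2.png');print([(r['score'],r['pixel']) for r in robot.find_in(n,'pot')])
    hsv=cv2.cvtColor(im,cv2.COLOR_RGB2HSV);H,S,V=[hsv[...,i].astype(int) for i in range(3)]
    x,y,z=P[...,0],P[...,1],P[...,2]
    m=(np.hypot(x-533,y-305)<60)&(z>50)&(z<65)&(H>90)&(H<125)&(S>60);q=P[m].astype(np.float32)
    if len(q)>5: print(n,len(q),cv2.minEnclosingCircle(q[:,:2]),cv2.fitEllipse(q[:,:2]))
    if n=='wrist':
        m=(np.hypot(x-474,y-77)<45)&(z>117)&(z<128)&(H>8)&(H<35)&(S>90);q=P[m].astype(np.float32)
        if len(q)>5: print('brass',len(q),cv2.minEnclosingCircle(q[:,:2]),q.min(0),q.max(0))
E
```

```text
[524.19350003 230.03867986 313.94444129] [-1.26874465e-04  9.99999811e-01  5.17470954e-04 -3.07536319e-04] 0.2546794622588763 49.163966132327914
[(0.8, [227.4, 164.7]), (0.74, [534.0, 182.3])]Traceback (most recent call last):
  File "<stdin>", line 9, in <module>
cv2.error: OpenCV(4.12.0) /io/opencv/modules/imgproc/src/shapedescr.cpp:201: error: (-215:Assertion failed) count >= 0 && (depth == CV_32F || depth == CV_32S) in function 'minEnclosingCircle'
```

View pics/w2.png

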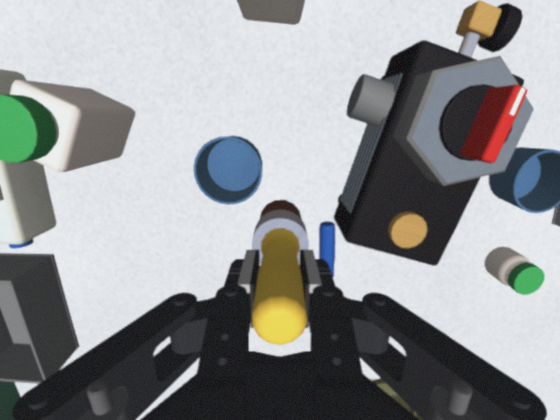

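The brush is held upright at (280,270), with the target pot at (228,168) and the brass disc at (408,230). I'll fix the array-layout error and measure again.

```bash
python3 - <<'E'
from h import *
for n in ('wrist','top','side'):
    c=robot.calibration(n);im,d=robot.capture(n);P=cloud(d,c)
    hsv=cv2.cvtColor(im,cv2.COLOR_RGB2HSV);H,S,V=[hsv[...,i].astype(int) for i in range(3)]
    x,y,z=P[...,0],P[...,1],P[...,2]
    def fit(name,m):
        q=np.ascontiguousarray(P[m][:,:2],dtype=np.float32)
        if len(q)>5: print(n,name,len(q),cv2.minEnclosingCircle(q),(q.min(0)+q.max(0))/2)
    fit('pot',(np.hypot(x-533,y-305)<60)&(z>50)&(z<65)&(H>90)&(H<125)&(S>60))
    fit('brass',(np.hypot(x-474,y-77)<40)&(z>116)&(z<128)&(H>8)&(H<35)&(S>90))
    fit('knob',(np.hypot(x-597,y-39)<50)&(z>186)&(z<202)&((H<8)|(H>172))&(S>120))
    if n!='wrist': # held brush
        s=robot.sense()['position']
        for lo,hi in ((-100,-75),(-70,-50),(0,25)):
            m=(np.hypot(x-s[0],y-s[1])<35)&(z-s[2]>lo)&(z-s[2]<hi);q=P[m]
            if len(q): print(lo,len(q),(q.min(0)+q.max(0))/2)
E
```

```text
wrist pot 731 ((532.8721923828125, 298.8953857421875), 45.561344146728516) [532.77563 299.61627]
wrist brass 1033 ((473.7680358886719, 77.26585388183594), 21.949003219604492) [474.1286    77.505005]
wrist knob 1458 ((598.5253295898438, 42.482086181640625), 32.7528190612793) [598.18665  42.1631 ]
top pot 66 ((532.4937133789062, 298.06451416015625), 45.149539947509766) [522.32715 298.30264]
top brass 166 ((476.10162353515625, 76.51042175292969), 24.854679107666016) [474.0701   77.19516]
top knob 97 ((596.1287841796875, 37.67196273803711), 32.111392974853516) [595.9396    40.026356]
-100 23 [518.18055772 222.68400209 226.97958289]
-70 19 [516.34247292 229.31643062 255.91176371]
0 9 [515.99992869 216.87072221 321.24575782]
side pot 102 ((533.5975341796875, 295.04986572265625), 47.68415451049805) [532.5958  294.39008]
side brass 129 ((469.99365234375, 76.034912109375), 25.556930541992188) [473.12872  73.9859 ]
side knob 83 ((597.8972778320312, 37.16070556640625), 31.500152587890625) [597.7396    37.160706]
-100 61 [521.85951571 218.88010456 227.29267023]
-70 54 [521.30320551 217.18212478 253.95672751]
0 29 [521.7879905  211.15264137 322.38146959]
```

Call:
jog_arm(
  plan=[
    [10,[5,-34,0],[0,0,0]],
    [10,[9,-68,0],[0,0,0]],
    [10,[9,-68,40],[0,0,0]],
    [10,[9,-68,80],[0,0,0]],
    [10,[9,-68,105],[0,0,0]],
  ],
)

```text
time_s: 6.8
position: [532.3, 294.8, 205.5]
tool_rot: [0.0, 1.0, -0.0, -0.002]
ft_force: [-1.1, -0.5, -2.5]
grip_width: 0.252
gripper_force: 49.5
```

Call:
jog_arm(
  plan=[
    [10,[0,0,25],[0,0,0]],
    [10,[0,0,50],[0,0,0]],
    [10,[0,0,75],[0,0,0]],
    [10,[0,0,87],[0,0,0]],
    [10,[0,0,87],[0,0,0]],
  ],
)

```text
time_s: 7.22
position: [532.1, 293.9, 119.4]
tool_rot: [0.001, 1.0, -0.001, -0.002]
ft_force: [-0.7, 0.0, -1.0]
grip_width: 0.259
gripper_force: 49.5
```

Call:
jog_arm(
  plan=[
    [10,[0,0,0],[0,0,0]],
    [10,[0,0,0],[0,0,0]],
    [10,[0,0,0],[0,0,0]],
  ],
)

```text
time_s: 7.47
position: [534.2, 296.1, 124.8]
tool_rot: [-0.001, 1.0, -0.0, 0.001]
ft_force: [0.3, -0.4, -1.2]
grip_width: 0.253
gripper_force: 49.5
```

Dipped: the tip is about 27 mm above the bench. Next, lift and move over the brass point.

Call:
jog_arm(
  plan=[
    [10,[0,0,-35],[0,0,0]],
    [10,[0,0,-75],[0,0,0]],
    [10,[0,0,-115],[0,0,0]],
    [10,[-6,23,-130],[0,0,0]],
    [10,[-15,55,-130],[0,0,0]],
  ],
)

```text
time_s: 7.88
position: [519.9, 242.1, 259.1]
tool_rot: [-0.003, 1.0, 0.001, 0.004]
ft_force: [-0.1, 0.1, -0.9]
grip_width: 0.255
gripper_force: 49.5
```

Call:
jog_arm(
  plan=[
    [10,[-10,36,0],[0,0,0]],
    [10,[-20,72,0],[0,0,0]],
    [10,[-30,108,0],[0,0,0]],
    [10,[-40,144,0],[0,0,0]],
    [10,[-45,164,0],[0,0,0]],
  ],
)

```text
time_s: 8.3
position: [472.6, 74.0, 254.8]
tool_rot: [-0.001, 1.0, -0.001, 0.002]
ft_force: [0.5, 0.5, -0.4]
grip_width: 0.254
gripper_force: 49.6
```

Call:
jog_arm(
  plan=[
    [10,[0,0,8],[0,0,0]],
    [10,[0,0,16],[0,0,0]],
    [10,[0,0,24],[0,0,0]],
    [10,[0,0,24],[0,0,0]],
  ],
)

```text
time_s: 8.63
position: [472.8, 77.2, 226.1]
tool_rot: [0.0, 1.0, 0.0, -0.001]
ft_force: [0.5, -0.1, -1.5]
grip_width: 0.255
gripper_force: 49.6
```

```bash
python3 - <<'E'
from h import *
s=robot.sense();print(s['position'],s['ft_force'])
for n in ('wrist','side'):
    c=robot.calibration(n);im,d=robot.capture(n);save(im[100:320,120:400].repeat(2,0).repeat(2,1) if n=='side' else im,n+'3.png')
E
```

```text
[472.7668507   77.22976387 226.13341582] [ 0.51619759 -0.06205809 -1.51273734]
```

View pics/side3.png

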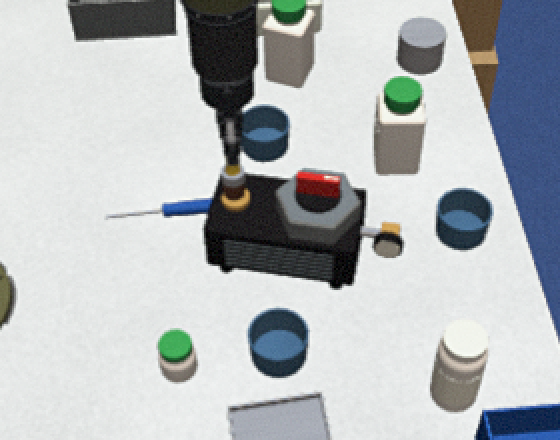

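View pics/wrist3.png

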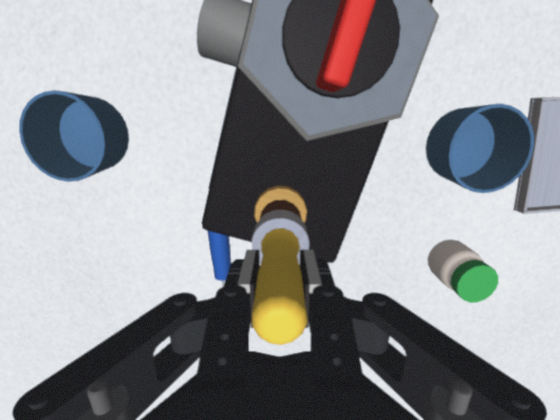

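Both views show the bristles centred over the brass disc ((236,195) in the side crop, (281,205) in the wrist picture), just above it. I'll lower gently until the force rises.

Call:
jog_arm(
  plan=[
    [10,[1,0,2],[0,0,0]],
    [10,[1,0,4],[0,0,0]],
    [10,[1,0,5],[0,0,0]],
    [10,[1,0,5],[0,0,0]],
  ],
)

```text
time_s: 9.07
position: [474.3, 76.8, 223.0]
tool_rot: [0.0, 1.0, 0.0, -0.0]
ft_force: [0.2, 0.1, -2.2]
grip_width: 0.255
gripper_force: 49.6
```

Call:
jog_arm(
  plan=[
    [10,[0,0,1],[0,0,0]],
    [10,[0,0,1],[0,0,0]],
    [10,[0,0,1],[0,0,0]],
  ],
)

```text
time_s: 9.32
position: [474.4, 76.6, 222.4]
tool_rot: [0.0, 1.0, -0.0, 0.0]
ft_force: [0.6, -0.4, -1.3]
grip_width: 0.255
gripper_force: 49.6
```

Call:
jog_arm(
  plan=[
    [10,[0,0,1],[0,0,0]],
    [10,[0,0,1],[0,0,0]],
    [10,[0,0,1],[0,0,0]],
  ],
)

```text
time_s: 9.57
position: [474.3, 76.6, 221.3]
tool_rot: [0.0, 1.0, -0.0, -0.0]
ft_force: [-0.2, 0.5, -1.5]
grip_width: 0.252
gripper_force: 49.6
```

Call:
jog_arm(
  plan=[
    [10,[0,0,1],[0,0,0]],
    [10,[0,0,2],[0,0,0]],
    [10,[0,0,2],[0,0,0]],
  ],
)

```text
time_s: 9.82
position: [474.5, 76.6, 219.7]
tool_rot: [0.0, 1.0, 0.0, 0.0]
ft_force: [-0.6, -0.0, 0.9]
grip_width: 0.254
gripper_force: 49.7
```

Call:
jog_arm(
  plan=[
    [10,[0,0,1],[0,0,0]],
    [10,[0,0,1],[0,0,0]],
    [10,[0,0,1],[0,0,0]],
  ],
)

```text
time_s: 10.07
position: [474.7, 76.5, 219.6]
tool_rot: [-0.0, 1.0, -0.0, 0.001]
ft_force: [-1.0, 0.7, 5.4]
grip_width: 0.257
gripper_force: 50.1
```

Contact at about 5 N, at the expected height. Next, return to the tray.

Call:
jog_arm(
  plan=[
    [10,[0,0,-20],[0,0,0]],
    [10,[0,0,-45],[0,0,0]],
    [10,[3,30,-45],[0,0,0]],
    [10,[8,66,-45],[0,0,0]],
    [10,[14,104,-45],[0,0,0]],
  ],
)

```text
time_s: 10.48
position: [488.3, -27.7, 263.4]
tool_rot: [-0.0, 1.0, 0.001, 0.0]
ft_force: [1.4, -0.1, -0.8]
grip_width: 0.259
gripper_force: 49.6
```

Call:
jog_arm(
  plan=[
    [10,[7,38,0],[0,0,0]],
    [10,[14,76,0],[0,0,0]],
    [10,[21,114,0],[0,0,0]],
    [10,[28,152,0],[0,0,0]],
    [10,[35,190,0],[0,0,0]],
  ],
)

```text
time_s: 10.9
position: [523.3, -219.3, 262.8]
tool_rot: [-0.0, 1.0, -0.0, -0.0]
ft_force: [0.5, 1.1, -1.6]
grip_width: 0.251
gripper_force: 49.6
```

Call:
jog_arm(
  plan=[
    [10,[7,38,0],[0,0,0]],
    [10,[8,60,0],[0,0,0]],
    [10,[8,60,40],[0,0,0]],
    [10,[8,60,80],[0,0,0]],
    [10,[8,60,110],[0,0,0]],
  ],
)

```text
time_s: 11.32
position: [530.2, -277.4, 149.1]
tool_rot: [-0.001, 1.0, -0.001, -0.001]
ft_force: [-0.1, 0.2, -1.9]
grip_width: 0.253
gripper_force: 49.6
```

Call:
jog_arm(
  plan=[
    [10,[0,0,15],[0,0,0]],
    [10,[0,0,25],[0,0,0]],
    [10,[0,0,35],[0,0,0]],
    [10,[0,0,40],[0,0,0]],
    [10,[0,0,40],[0,0,0]],
  ],
)

```text
time_s: 11.73
position: [531.3, -277.2, 112.9]
tool_rot: [-0.0, 1.0, 0.0, -0.0]
ft_force: [0.6, -0.4, -0.3]
grip_width: 0.256
gripper_force: 49.6
```

Call:
jog_arm(
  plan=[
    [10,[0,0,2],[0,0,0]],
    [10,[0,0,4],[0,0,0]],
    [10,[0,0,6],[0,0,0]],
    [10,[0,0,6],[0,0,0]],
  ],
)

```text
time_s: 12.07
position: [531.5, -277.3, 107.4]
tool_rot: [0.0, 1.0, 0.0, 0.0]
ft_force: [-0.4, 1.0, -2.2]
grip_width: 0.255
gripper_force: 49.6
```

Call:
jog_arm(
  plan=[
    [10,[0,0,1],[0,0,0]],
    [10,[0,0,3],[0,0,0]],
    [10,[0,0,4],[0,0,0]],
    [10,[0,0,4],[0,0,0]],
  ],
)

```text
time_s: 12.4
position: [531.2, -277.3, 103.0]
tool_rot: [-0.0, 1.0, -0.0, -0.0]
ft_force: [-0.6, -0.8, -1.9]
grip_width: 0.258
gripper_force: 49.6
```

Call:
jog_arm(
  plan=[
    [10,[0,0,1],[0,0,0]],
    [10,[0,0,2],[0,0,0]],
    [10,[0,0,2],[0,0,0]],
  ],
)

```text
time_s: 12.65
position: [531.5, -277.5, 101.7]
tool_rot: [0.0, 1.0, 0.0, 0.0]
ft_force: [-0.5, 0.4, 0.0]
grip_width: 0.251
gripper_force: 49.7
```

Call:
jog_arm(
  plan=[
    [30,[0,0,0],[0,0,0]],
    [35,[0,0,0],[0,0,0]],
    [45,[0,0,0],[0,0,0]],
    [60,[0,0,0],[0,0,0]],
    [60,[0,0,0],[0,0,0]],
  ],
)

```text
time_s: 13.07
position: [531.4, -277.4, 101.4]
tool_rot: [0.0, 1.0, 0.0, 0.0]
ft_force: [0.2, -0.7, -0.1]
grip_width: 0.702
gripper_force: 0.0
```

Call:
jog_arm(
  plan=[
    [60,[0,0,0],[0,0,0]],
    [60,[0,0,-15],[0,0,0]],
    [60,[0,0,-40],[0,0,0]],
    [60,[0,0,-80],[0,0,0]],
    [60,[0,0,-120],[0,0,0]],
  ],
)

```text
time_s: 13.48
position: [530.6, -277.2, 221.6]
tool_rot: [-0.0, 1.0, 0.0, -0.001]
ft_force: [2.0, -0.2, 0.5]
grip_width: 0.704
gripper_force: 0.0
```

```bash
python3 - <<'E'
from h import *
s=robot.sense();print(s['position'],s['grip_width'])
c=robot.calibration('wrist');im,d=robot.capture('wrist');save(im,'w4.png');P=cloud(d,c)
hsv=cv2.cvtColor(im,cv2.COLOR_RGB2HSV);H,S,V=[hsv[...,i].astype(int) for i in range(3)]
x,y,z=P[...,0],P[...,1],P[...,2]
for lo,hi in ((55,100),(124,145)):
    m=(np.hypot(x-532,y+278)<50)&(H>18)&(H<35)&(S>110)&(z>lo)&(z<hi);q=P[m]
    if len(q):print(lo,len(q),np.median(q,0),(q.min(0)+q.max(0))/2)
E
```

```text
[ 530.59057123 -277.18830268  221.61271506] 0.703879710330117
55 217 [ 539.54761589 -277.26400464   71.56981385] [ 536.14012973 -277.70179037   79.96390027]
124 613 [ 533.08607804 -277.88988889  134.50700907] [ 531.23594797 -277.90834756  130.7298131 ]
```

View pics/w4.png

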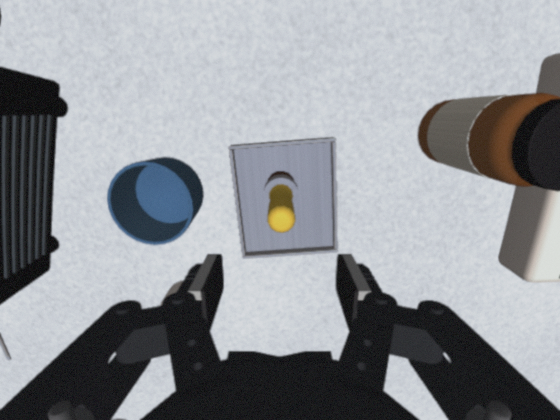

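The brush stands upright in the tray at (281,205), released. I'll raise the arm, move to the knob and turn the tool to match the bar (about −16.5°).

Call:
jog_arm(
  plan=[
    [60,[0,0,-40],[0,0,0]],
    [60,[6,-20,-70],[0,0,5]],
    [60,[13,-55,-78],[0,0,11]],
    [60,[20,-90,-78],[0,0,16.5]],
    [60,[26,-125,-78],[0,0,16.5]],
  ],
)

```text
time_s: 13.95
position: [557.8, -151.2, 300.4]
tool_rot: [-0.0, 0.989, -0.147, 0.001]
ft_force: [1.5, -0.1, -0.4]
grip_width: 0.706
gripper_force: 0.0
```

```bash
cat > t.py <<'E'
from h import *
import sys
s=robot.sense();M=rot(s['tool_rot']);t=np.array(eval(sys.argv[1]))
print(s['position'].round(1),'yaw',np.degrees(np.arctan2(M[1,0],M[0,0])).round(2),'shift',(M.T@(t-s['position'])).round(1))
E
python3 t.py [598,40,300]
```

```text
[ 557.8 -151.2  300.4] yaw -16.86 shift [ -16.9 -194.7    0.5]
```

Call:
jog_arm(
  plan=[
    [60,[-3,-38,0],[0,0,0]],
    [60,[-6,-77,0],[0,0,0]],
    [60,[-10,-116,0],[0,0,0]],
    [60,[-14,-155,0],[0,0,0]],
    [60,[-17,-194,0],[0,0,0]],
  ],
)

```text
time_s: 14.37
position: [596.2, 40.5, 299.6]
tool_rot: [-0.0, 0.99, -0.143, 0.0]
ft_force: [0.7, -1.2, 0.2]
grip_width: 0.703
gripper_force: 0.0
```

Call:
jog_arm(
  plan=[
    [60,[0,0,0],[0,0,0]],
    [60,[0,0,0],[0,0,0]],
  ],
)

```text
time_s: 14.53
position: [596.3, 40.6, 298.5]
tool_rot: [0.0, 0.99, -0.142, -0.001]
ft_force: [0.3, -0.3, -0.2]
grip_width: 0.699
gripper_force: 0.0
```

```bash
python3 - <<'E'
from h import *
c=robot.calibration('wrist');im,d=robot.capture('wrist');save(im,'w5.png');P=cloud(d,c)
hsv=cv2.cvtColor(im,cv2.COLOR_RGB2HSV);H,S,V=[hsv[...,i].astype(int) for i in range(3)]
x,y,z=P[...,0],P[...,1],P[...,2]
m=(np.hypot(x-598,y-40)<50)&(z>186)&(z<202)&((((H<8)|(H>172))&(S>120))|((V>170)&(S<40)));q=np.ascontiguousarray(P[m][:,:2],np.float32)
print(len(q),cv2.minAreaRect(q),np.median(P[m],0))
E
python3 t.py [598,40,180]
```

```text
1149 ((598.57861328125, 40.66722106933594), (13.783245086669922, 65.05999755859375), 73.22980499267578) [599.926135    40.16907672 195.10261331]
[596.2  39.1 299. ] yaw -16.41 shift [  1.5  -1.4 119. ]
```

View pics/w5.png

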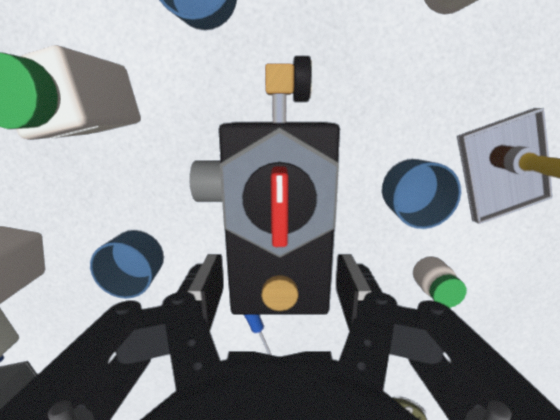

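The red bar at (280,208) lies along the tool's x axis, centred between the fingers, with its white end away from them. The fit gives centre (598.6, 40.7) and −16.8°. I'll descend and grip.

Call:
jog_arm(
  plan=[
    [60,[2,0,35],[0,0,0]],
    [60,[2,0,70],[0,0,0]],
    [60,[2,0,100],[0,0,0]],
    [60,[2,0,115],[0,0,0]],
    [60,[2,0,117],[0,0,0]],
  ],
)

```text
time_s: 15.0
position: [596.3, 36.2, 178.1]
tool_rot: [0.001, 0.99, -0.144, -0.003]
ft_force: [-0.7, -0.6, -0.9]
grip_width: 0.705
gripper_force: 0.0
```

Call:
jog_arm(
  plan=[
    [5,[0,0,0],[0,0,0]],
    [5,[0,0,0],[0,0,0]],
    [5,[0,0,0],[0,0,0]],
    [5,[0,0,0],[0,0,0]],
    [5,[0,0,0],[0,0,0]],
  ],
  force=60,
)

```text
time_s: 15.42
position: [599.4, 39.4, 184.9]
tool_rot: [-0.002, 0.99, -0.143, 0.002]
ft_force: [1.7, 5.6, 4.7]
grip_width: 0.147
gripper_force: 60.9
```

Call:
jog_arm(
  plan=[
    [5,[0,0,0],[0,0,0]],
    [5,[0,0,0],[0,0,0]],
    [5,[0,0,0],[0,0,0]],
  ],
)

```text
time_s: 15.67
position: [599.4, 39.4, 184.9]
tool_rot: [-0.002, 0.99, -0.143, 0.002]
ft_force: [1.0, 4.7, 3.4]
grip_width: 0.153
gripper_force: 60.9
```

Gripped. Next, turn it clockwise, which is positive about the tool's downward z.

Call:
jog_arm(
  plan=[
    [5,[0,0,0],[0,0,5]],
    [5,[0,0,0],[0,0,10]],
    [5,[0,0,0],[0,0,15]],
    [5,[0,0,0],[0,0,20]],
    [5,[0,0,0],[0,0,25]],
  ],
)

```text
time_s: 16.08
position: [599.0, 38.7, 184.9]
tool_rot: [-0.001, 0.935, -0.356, 0.002]
ft_force: [-0.6, 3.1, 3.0]
grip_width: 0.154
gripper_force: 61.0
```

Call:
jog_arm(
  plan=[
    [5,[0,0,0],[0,0,5]],
    [5,[0,0,0],[0,0,10]],
    [5,[0,0,0],[0,0,15]],
    [5,[0,0,0],[0,0,20]],
    [5,[0,0,0],[0,0,25]],
  ],
)

```text
time_s: 16.5
position: [598.3, 38.2, 184.9]
tool_rot: [-0.001, 0.835, -0.55, 0.001]
ft_force: [-4.5, 2.0, 5.1]
grip_width: 0.147
gripper_force: 61.2
```

Call:
jog_arm(
  plan=[
    [5,[0,0,0],[0,0,5]],
    [5,[0,0,0],[0,0,10]],
    [5,[0,0,0],[0,0,15]],
    [5,[0,0,0],[0,0,20]],
    [5,[0,0,0],[0,0,22]],
  ],
)

```text
time_s: 16.92
position: [597.6, 38.0, 184.9]
tool_rot: [-0.0, 0.715, -0.699, 0.0]
ft_force: [-7.8, 1.8, 6.8]
grip_width: 0.154
gripper_force: 61.4
```

Call:
jog_arm(
  plan=[
    [5,[0,0,0],[0,0,0]],
    [5,[0,0,0],[0,0,0]],
    [5,[0,0,0],[0,0,0]],
  ],
)

```text
time_s: 17.17
position: [597.6, 38.0, 184.8]
tool_rot: [-0.0, 0.716, -0.698, 0.0]
ft_force: [-7.8, 1.1, 6.0]
grip_width: 0.154
gripper_force: 61.4
```

Call:
jog_arm(
  plan=[
    [60,[0,0,0],[0,0,0]],
    [60,[0,0,0],[0,0,0]],
    [60,[0,0,0],[0,0,0]],
    [60,[0,0,0],[0,0,0]],
    [60,[0,0,-10],[0,0,0]],
  ],
)

```text
time_s: 17.58
position: [597.3, 37.9, 190.3]
tool_rot: [0.001, 0.716, -0.698, -0.001]
ft_force: [-0.5, 0.6, -0.3]
grip_width: 0.703
gripper_force: 0.0
```

Call:
jog_arm(
  plan=[
    [60,[0,0,-25],[0,0,0]],
    [60,[0,0,-60],[0,0,0]],
    [60,[0,0,-100],[0,0,0]],
    [60,[0,0,-130],[0,0,0]],
    [60,[0,0,-130],[0,0,0]],
  ],
)

```text
time_s: 18.0
position: [599.4, 37.1, 331.7]
tool_rot: [-0.005, 0.716, -0.698, 0.004]
ft_force: [-0.8, -0.8, 1.2]
grip_width: 0.705
gripper_force: 0.0
```

```bash
python3 - <<'E'
from h import *
c=robot.calibration('wrist');im,d=robot.capture('wrist');save(im,'w6.png');P=cloud(d,c)
im2,_=robot.capture('side');save(im2,'side6.png')
hsv=cv2.cvtColor(im,cv2.COLOR_RGB2HSV);H,S,V=[hsv[...,i].astype(int) for i in range(3)]
x,y,z=P[...,0],P[...,1],P[...,2]
m=(np.hypot(x-598,y-40)<50)&(z>186)&(z<202)&((((H<8)|(H>172))&(S>120))|((V>170)&(S<40)));q=np.ascontiguousarray(P[m][:,:2],np.float32)
print(len(q),cv2.minAreaRect(q),robot.sense()['position'])
E
```

```text
908 ((597.6575317382812, 40.58608627319336), (65.79117584228516, 14.009987831115723), 89.2833023071289) [598.50955725  37.94555775 324.80381374]
```

View pics/side6.png

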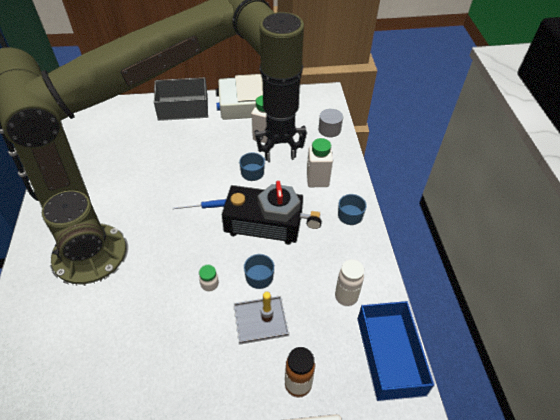

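The side view shows the bar turned across the pump at (279,190), the brush upright in the tray at (267,305), and the pot and other things where they were. The bar has turned about 74° (1.29 rad), so I'll hand in.

```bash
python3 -c "
from station import robot
print(robot.close_job())"
```

```text
the job is handed in; nothing more can be done
None
```

The job is handed in, verdict not shown: I dipped the brush, dabbed it on the brass point at about 5 N, stood it back upright in its tray and turned the knob to about 1.29 rad, where it stayed; no bystander or pot looked moved in the last side picture.

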